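# Brush in the cup, safety cap off the cleaner

### The arm

A 6-joint arm with a two-finger parallel gripper is mounted at the origin on the work surface. World frame = base frame: x ahead of the robot, y to its left, z up, the work surface at z = 0. Lengths are in m, angles in rad, forces in N, time in s.
With the tool pointing down it reaches from about 0.35 to 0.775 m from the base axis. Payload 7.3 kg.
Tool frame: the origin (TCP) lies at the very end of the fingers, on their centre line; the grasp point (between the pads) lies 19 mm behind it; z points along the fingers, y is the line along which they close (so a half turn about z gives the same grasp; the last joint's range is limited). The gripper opens to 92 mm and grips with 3 to 60 N. Pads are 19 mm wide; open, the fingers measure 130 mm over their backs; the gripper's body (75 mm by 190 mm) begins 47 mm behind the grasp point.
Start: joints at [1.189, 0.342, 1.524, -0, 1.275, -0.146], TCP at [0.123, 0.51, 0.227] pointing down, gripper open.
Joint ranges: [-2.53, 2.53], [-0.77, 2.02], [0.04, 2.7], [-1, 4.14], [0.28, 2.66], [-3.11, 3.11]. Speed limits (rad/s): [2.57, 2.57, 3.14, 3.14, 3.14, 3.14].

### API

Orientations are given as [roll, pitch, yaw] about the fixed x, y, z axes, in that order (R = Rz(yaw) Ry(pitch) Rx(roll)).
In Python, from cell import robot gives the robot as it stands. The module is installed in compiled form; this text tells all that it offers.
- The arm moves only by the tool arm_command, never from a script. Its argument "moves" is a list of rows, each a list of 3 entries, a list of its own where there are three numbers: the shift along the tool's x, y, z in m, then the turn, a rotation vector about the tool's x, y, z in rad, then the finger opening in m, from 0 to 0.0918. In form: [[[dx, dy, dz], [ax, ay, az], claw], ...]. A call has exactly 5 rows; each row is the pose to reach, as a shift and turn from the pose commanded when the call began, along the tool's axes at that moment; what a row does not reach only later rows make up. A row lasts 1/10 s, in which the tool goes at most 50 mm and 8.59 degrees, less where a joint would pass 70% of its speed; a pose out of reach is approached as far as the arm can. A call with a gripper value outside its range is refused whole. The fingers move at their own pace and stop on an object; "squeeze" is the grip in N (left out, the last holds). Time passes only in rows, so rows that repeat a pose let the fingers close, or fill a call up. It gives the time, the measured TCP pose, the force, the opening and the grip force at its end, in the units of the state.
- robot.observe(): the state, without advancing time (a new reading comes with each control period).
- robot.read_camera(name): name is "scene" or "top"; returns the picture (480x640x3 uint8, red, green, blue); there is no depth.
- robot.camera_model(name): a dict with "fx", "fy", "cx", "cy" (pixels), "R" (3x3) and "t" (3): a world point X has camera coordinates R X + t. Camera axes: x right, y down, z forward; pixel columns grow to the right and rows downward; lengths in m; the calibration is good to about 2 mm. A picture is of the moment at which its call begins. camera_model takes no time and is no camera call.
- robot.hand_in(): hands the job in; it is judged then, once.
The state is a dict: "time": time; "qpos": joint angles; "qvel": joint speeds; "joint_efforts": joint torques, N m; "tool_pos": TCP position; "tool_rot": TCP orientation; "contact_force": force on the tool from outside, world axes, zero at the start; "torque": the same for the moment, N m; "opening": finger opening in m; "grip_force": force on a finger pad.
Only numpy, scipy, OpenCV 4.12 (cv2) and the standard library are available. Lean on these libraries where they do the work, as an engineer would, in place of code of your own. Each camera call takes 0.05 s, during which the arm holds its last target. There are 200 camera calls.

### The job

Get the toy-cleaning spot ready. First take the brush off its sloping rest and stand it, bristles up, in the holder cup and let go of it; then open the cleaner bottle: press its push-and-turn safety cap down, twist it counter-clockwise while pressed until it is free, and lift it off. Finish while still holding the cap in the gripper, level and still, straight above the open bottle and about 8 cm higher than it sat; the brush stays standing in the cup and the other things on the bench are left where they are.

Things in the scene. Friction and masses are not known exactly. Their poses are not given: they have to be found in the camera images.
- brush: Stiff round brush, 165 mm long, 40 g: straight wooden handle 12 mm in diameter (0 to 118 mm from the foot), steel ferrule 12.6 mm thick, then rigid grey bristles 13.6 mm thick (136 to 165 mm). Origin at the centre of the plain end (foot), z axis along the brush to the bristles. Starts leaning at 45 degrees on the rest, bristles up, pointing away from the robot within about 25 degrees of x.
- brush_foot (a point): The centre of the plain lower end of the brush handle (same point as brush).
- brush_grip (a point): Point on the brush axis 105 mm from the foot, near the top of the wooden handle: a good place to grip, about 96 mm above the table at the start.
- rest: Wooden brush rest, fixed: base 115 x 60 x 8 mm with an open channel 60 mm long, 15 mm wide inside, 3 mm walls, sloping up at 45 degrees towards its +x, then a bare strip 8 mm wide under the brush to 92 mm. Origin on the table under the base; the brush foot sits at (-50, 0, 22) mm in its frame. From 92 mm on the brush sticks out free; it lifts straight up and out.
- cup: White stoneware holder cup, loose, 400 g, straight sided: 52 mm outside diameter, 42 mm inside, 75 mm high, inner floor 6 mm above the table. Origin at the centre of its underside, z up.
- bottle: White plastic cleaner bottle, fixed in a dark round stand 110 mm in diameter, 20 mm high. Body 74 mm in diameter up to 90 mm, shoulder cone to the neck (30 mm in diameter, 104 to 130 mm, ledges out to 40 mm). Origin at the centre of the stand's underside, z up.
- cap: Grey ribbed round safety cap on the bottle, 52 mm outside diameter (ribs 53.6), 30 mm high, 30 g, held by three inner lugs. Origin at the centre of its lower rim, z up: it starts 114 mm above the table, its top at 144 mm. Gripped from above at any yaw. How it comes off: see plug.
- plug (a joint): Spring plug under the cap: metres pressed down; 0 locked, hard stop 0.008, -0.001 cap off. It pushes the cap up with 5 N, plus 0.8 N per mm. With the cap kept pressed 3.5 to 8 mm (6 mm takes about 10 N) it turns counter-clockwise seen from above: free to lift from 50 degrees on, stop at 80. Unpressed, or clockwise, it does not turn.
- fire_engine: Bystander: red tin toy fire engine, 260 x 100 x 96 mm, at the back right. Origin under its centre.
- lion: Bystander: wooden lion on wheels, about 160 mm long, 110 mm high, at the back. Origin under its centre.
- tractor: Bystander: yellow tin crawler tractor, 100 x 72 x 73 mm, at the right. Origin under its centre.
- wax_tin: Bystander: round aluminium tin, 50 mm in diameter, 24 mm high. Origin under its centre.
- amber_jar: Bystander: small amber glass jar with a plain black lid, 42 mm in diameter, 60 mm high. Origin under its centre.
- toy_wheel: Bystander: loose dark steel toy wheel lying flat, 40 mm in diameter, 14 mm high. Origin under its centre.
- screwdriver: Bystander: screwdriver lying at the left, 170 mm long, about 30 mm high. Origin under its centre.
Mind the look-alikes: they are no part of the job. What is shaped like the cup but turquoise is not meant.

How it is judged:
On the way, in this order (a step that is already met when the one before it is completed fails the run):
1. the brush stands in the cup, let go (z of brush_foot in the frame of cup between 0 and 0.02 m and horizontal distance between brush_foot and cup below 0.025 m and angle between brush's own z axis and vertical below 0.5 rad and angle between cup's own z axis and vertical below 0.1 rad and contact force between the fingers and brush below 0.1 N), for 0.2 s.
2. the cap is pressed down against its spring (value of joint plug above 0.0025 m), for 0.1 s.
3. the cap has been turned while still down on the neck (angle between the x axis of cap and the x axis of bottle, either way round above 0.7 rad and z of cap in the frame of bottle below 0.118 m), for 0.05 s.
At the end, for the whole second after the job is handed in: The brush stands bristles up in the upright cup (foot within 20 mm of the cup's underside, lean under 0.5 rad), and the gripper holds the cap still and level (tilt under 0.25 rad) 40 to 150 mm above where it sat, within 35 mm of the bottle's axis, touching the bottle nowhere (z of brush_foot in the frame of cup between 0 and 0.02 m and horizontal distance between brush_foot and cup below 0.025 m and angle between brush's own z axis and vertical below 0.5 rad and angle between cup's own z axis and vertical below 0.1 rad and z of cap in the frame of bottle between 0.154 and 0.264 m and horizontal distance between cap and bottle below 0.035 m and angle between cap's own z axis and vertical below 0.25 rad and contact force between the fingers and cap above 2 N and linear speed of cap below 0.03 m/s and linear speed of brush below 0.05 m/s and contact force between cap and bottle below 0.05 N); the arm keeps its last pose, push and grip.
It fails at once if another thing on the bench was disturbed (moved over 30 mm) (distance of any of fire_engine, lion, tractor, wax_tin, amber_jar, toy_wheel, screwdriver from where it was at the start of the episode above 0.03 m).
It fails at once if the cup was tipped (angle between cup's own z axis and vertical above 0.5 rad).
It also fails if it takes over 53 s, if anything falls off the work surface, if the arm or the gripper's body presses on something with over 40 N, if the wrist force passes 120 N, or if a joint passes its speed limit or range.

## Working session

There is one attempt and no reset: what is moved stays moved. The work goes in short steps, Python scripts to look and compute and a tool call to move; the robot and the scene stay as the last step left them, time stands still between calls to the robot, and variables do not carry over. Pictures are saved under pics/ and viewed, at most 10 in all, crops included, and the job is handed in when it is done.

Besides the shell and the picture viewer there is one more tool, called by a JSON object that holds its "name" and its "arguments". arm_command: Moves the arm, as the interface text tells. Its arguments: {"type":"object","properties":{"moves":{"type":"array"},"squeeze":{"type":"number"}},"required":["moves"]}

```bash
mkdir -p pics
python3 - <<'E'
from cell import robot
import cv2
for n in("scene","top"):
    cv2.imwrite(f"pics/{n}0.png",robot.read_camera(n)[:,:,::-1])
    m=robot.camera_model(n);print(n,m)
print(robot.observe())
E
```

```text
scene {'fx': 434.43512704357926, 'fy': 434.43512704357926, 'cx': 330.5145766046621, 'cy': 231.35249503453267, 'R': array([[ 0.84735744,  0.53051783,  0.02315603],
       [ 0.29851594, -0.4398271 , -0.84701851],
       [-0.43917377,  0.72463988, -0.53105879]]), 't': array([-0.50487451, -0.09041146,  1.62741245])}
top {'fx': 500.59443643848437, 'fy': 500.59443643848437, 'cx': 324.93887005549635, 'cy': 237.12962118906313, 'R': array([[-0.00648733, -0.99997665, -0.00214708],
       [-0.99522687,  0.00666556, -0.09736042],
       [ 0.09737245,  0.00150522, -0.99524687]]), 't': array([-0.0298249 ,  0.59009426,  1.22991948])}
{'time': 0.1, 'qpos': array([ 1.18902437e+00,  3.42648314e-01,  1.52489891e+00, -1.56157717e-05,
        1.27540584e+00, -1.46002671e-01]), 'qvel': array([-0.00087531, -0.00030236, -0.00272055,  0.00019026,  0.00054516,
        0.00213875]), 'joint_efforts': array([-1.91292980e-05, -4.32001770e+01, -2.44697052e+01,  7.17441109e-02,
        5.25542046e-02, -8.88277100e-05]), 'tool_pos': array([0.12248586, 0.51014621, 0.2261248 ]), 'tool_rot': array([-3.14024455e+00, -1.83144075e-04,  2.90582780e+00]), 'contact_force': array([-0.67257138, -0.74963302,  0.26934944]), 'torque': array([-0.01171738,  0.03519695, -0.04783708]), 'grip_force': 0.0, 'opening': 0.09178030147945083}
```

View pics/scene0.png

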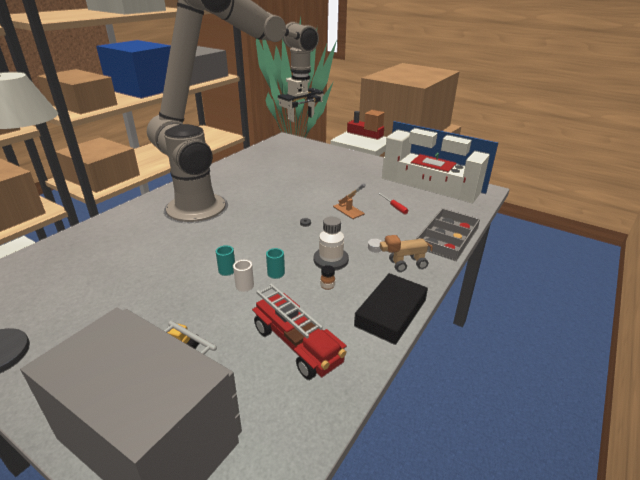

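View pics/top0.png

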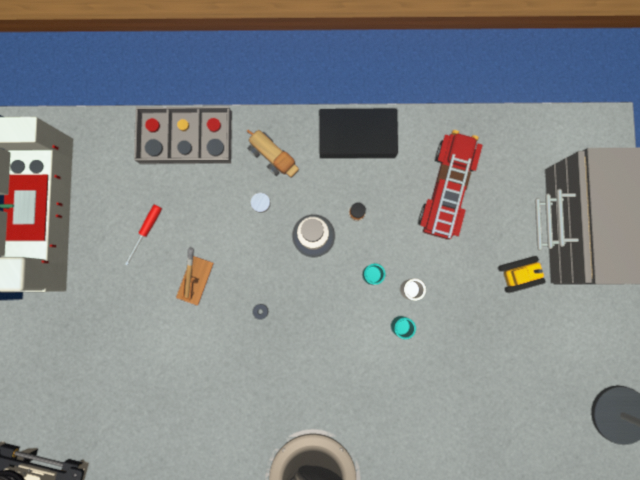

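The top view has the rest with the brush at about (195,278), bristle end at about (190,250), and the bottle cap at (313,230). There are three cup shapes: white (414,289), turquoise (374,273) and turquoise (403,327). The white one fits "white stoneware". I'll check it in one enlarged crop.

```bash
cat > h.py <<'E'
import numpy as np,cv2
from cell import robot
def ray(n,u,v):
    m=robot.camera_model(n);R=np.array(m["R"]);t=np.array(m["t"])
    d=R.T@np.array([(u-m["cx"])/m["fx"],(v-m["cy"])/m["fy"],1]);return -R.T@t,d/np.linalg.norm(d)
def plane(n,u,v,z):
    c,d=ray(n,u,v);return c+d*(z-c[2])/d[2]
def cross(p1,p2):
    (a,d),(b,e)=ray("top",*p1),ray("scene",*p2)
    s=np.linalg.lstsq(np.c_[d,-e],b-a,rcond=None)[0]
    p,q=a+s[0]*d,b+s[1]*e
    return (p+q)/2,np.linalg.norm(p-q)
def proj(n,X):
    m=robot.camera_model(n);c=np.array(m["R"])@X+m["t"];return m["fx"]*c[0]/c[2]+m["cx"],m["fy"]*c[1]/c[2]+m["cy"]
E
python3 - <<'E'
import cv2,numpy as np
t=cv2.imread("pics/top0.png");s=cv2.imread("pics/scene0.png")
def c(i,u,v,w,h,k):return cv2.resize(i[v:v+h,u:u+w],None,fx=k,fy=k,interpolation=cv2.INTER_CUBIC)
a=c(t,165,235,66,75,6)[:300*2//2+150,:396];b=c(t,350,255,80,90,5)
d=c(s,325,175,66,50,6)[:300,:396];e=c(s,210,240,80,60,5)[:300,:400]
o=np.zeros((600,800,3),np.uint8)
o[:300,:396]=cv2.resize(t[240:310,165:231],(396,300)) if 0 else c(t,165,240,66,50,6)
o[:300,400:]=c(t,350,260,80,60,5)
o[300:,:396]=d;o[300:,400:]=e
cv2.imwrite("pics/crop1.png",o)
E
```

```text
(no output)
```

View pics/crop1.png

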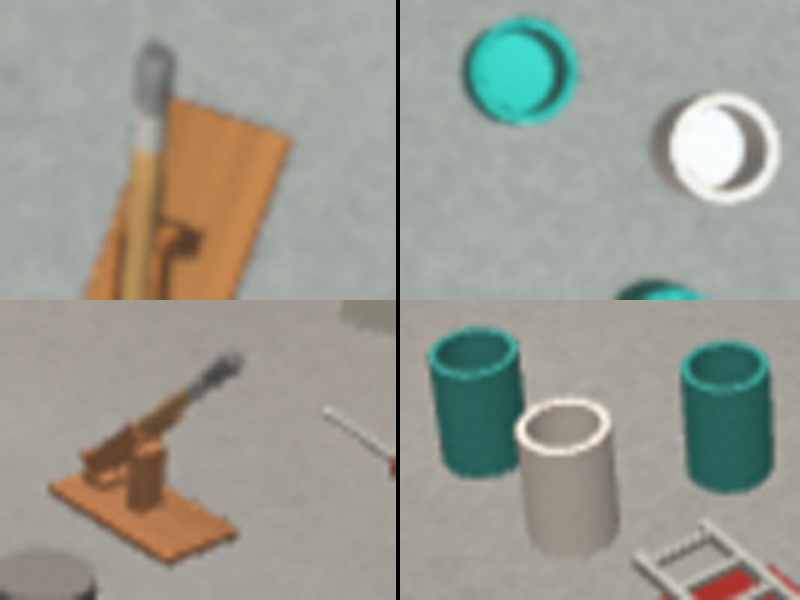

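The crop shows the white cup among the turquoise ones. Its rim centre is at top (414.8,289.4) and scene (242.8,265.6). The wood/ferrule joint of the brush is at top (189.3,265.3) and scene (356.3,191.2), and the bristle tip is at top (190.8,247.5).

Run:
```python
from h import *
np.set_printoptions(precision=4,suppress=True)
print("cup",plane("top",414.8,289.4,.075),plane("scene",242.8,265.6,.075),cross((414.8,289.4),(242.8,265.6)))
print("turq",plane("top",374,273.5,.075),plane("top",403,327,.075))
a=plane("top",189.3,265.3,.105);b=plane("top",191,247.8,.139);c=plane("top",190,258.3,.118)
print("118",a,"136",c,"tip",b,"scene118",plane("scene",356.3,191.2,.105),cross((189.3,265.3),(356.3,191.2)))
t=cv2.imread("pics/top0.png");h=cv2.cvtColor(t,cv2.COLOR_BGR2HSV)
# base + brush wood mask
m=((h[...,0]>5)&(h[...,0]<25)&(h[...,1]>90)).astype(np.uint8);m[:,:170]=0;m[:,225:]=0;m[:240]=0;m[315:]=0
cs=max(cv2.findContours(m,0,2)[0],key=cv2.contourArea);r=cv2.minAreaRect(cs);print(r)
bx=[plane("top",*p,.008)[:2] for p in cv2.boxPoints(r)];print(np.array(bx))
# cap top circle
g=cv2.cvtColor(t,cv2.COLOR_BGR2GRAY)[200:265,280:345];g=cv2.resize(g,None,fx=4,fy=4,interpolation=2)
c=cv2.HoughCircles(g,cv2.HOUGH_GRADIENT,1.5,200,param1=80,param2=20,minRadius=38,maxRadius=56);print(c/4+[280,200,0])
print(plane("top",312.5,230,.144))
```

```text
cup [ 0.4581 -0.2483  0.075 ] [ 0.4641 -0.2505  0.075 ] (array([ 0.4593, -0.2479,  0.0714]), np.float64(0.003185461053765305))
turq [ 0.4967 -0.1512  0.075 ] [ 0.3693 -0.2181  0.075 ]
118 [0.5181 0.2853 0.105 ] 136 [0.5338 0.2805 0.118 ] tip [0.5566 0.2729 0.139 ] scene118 [0.5289 0.2744 0.105 ] (array([0.5197, 0.2886, 0.0962]), np.float64(0.0031262874473115564))
((194.35694885253906, 280.00848388671875), (23.334009170532227, 45.16259765625), 19.798877716064453)
[[0.4416 0.3445]
 [0.5489 0.3079]
 [0.5284 0.2516]
 [0.4214 0.2886]]
[[[311.6875 229.8125  10.8875]]]
[ 0.5952 -0.0056  0.144 ]
```

```bash
cat >> h.py <<'E'
from scipy.spatial.transform import Rotation as Ro
def goal(gp,az,tilt,off=.019,flip=1):
    "print shift/turn taking tool so the grasp point is at gp, fingers down, tipped forward by tilt(deg) along azimuth az(deg)"
    o=robot.observe();R=Ro.from_euler("xyz",o["tool_rot"]);a,t=np.radians([az,tilt])
    u=np.array([np.cos(a),np.sin(a),0]);z=u*np.sin(t)-np.array([0,0,np.cos(t)])
    y=flip*np.array([-u[1],u[0],0]);T=np.c_[np.cross(y,z),y,z]
    p=np.array(gp)+off*z
    print("shift",np.round(R.inv().apply(p-o["tool_pos"]),4),"turn",np.round((R.inv()*Ro.from_matrix(T)).as_rotvec(),3),"pos",np.round(o["tool_pos"],4),"q",np.round(o["qpos"],2),"t",o["time"])
E
python3 - <<'E'
from h import *
u=np.array([np.cos(-.328),np.sin(-.328)]);f=np.array([.485,.298])-.05*u
g=f+.107*.7071*u;print(g)
goal([*g,.20],-18.8,10)
goal([*g,.098],-18.8,10)
E
```

```text
[0.50929174 0.28973372]
shift [-0.4309 -0.1242  0.0449] turn [ 0.007 -0.175  0.092] pos [0.1225 0.5101 0.2261] q [ 1.19  0.34  1.52 -0.    1.28 -0.15] t 0.1
shift [-0.4309 -0.1241  0.1469] turn [ 0.007 -0.175  0.092] pos [0.1225 0.5101 0.2261] q [ 1.19  0.34  1.52 -0.    1.28 -0.15] t 0.1
```

{"name": "arm_command", "arguments": {"moves": [[[-0.043, -0.012, 0], [0.001, -0.03, 0.015], 0.09], [[-0.088, -0.025, 0], [0.002, -0.06, 0.03], 0.09], [[-0.133, -0.038, 0], [0.003, -0.09, 0.045], 0.07], [[-0.178, -0.051, 0], [0.004, -0.12, 0.06], 0.06], [[-0.223, -0.064, 0], [0.005, -0.15, 0.08], 0.06]]}}

```text
time: 0.6
tool_pos: [0.3258, 0.3949, 0.2265]
tool_rot: [3.141, 0.151, 2.825]
contact_force: [0.2, 1.1, 0.1]
opening: 0.0706
grip_force: 0.0
```

Run:
```python
from h import *
goal([.5093,.2897,.16],-18.8,10)
```

```text
shift [-0.1952 -0.043   0.1159] turn [ 0.002 -0.024  0.012] pos [0.3258 0.3949 0.2265] q [ 0.82  0.29  1.61 -0.15  1.18 -0.39] t 0.6
```

{"name": "arm_command", "arguments": {"moves": [[[-0.05, -0.01, 0.008], [0, -0.01, 0.003], 0.06], [[-0.1, -0.021, 0.02], [0.001, -0.02, 0.006], 0.06], [[-0.145, -0.032, 0.04], [0.002, -0.024, 0.01], 0.06], [[-0.18, -0.04, 0.06], [0.002, -0.024, 0.012], 0.06], [[-0.195, -0.043, 0.075], [0.002, -0.024, 0.012], 0.06]]}}

```text
time: 1.1
tool_pos: [0.5076, 0.2894, 0.1804]
tool_rot: [3.141, 0.174, 2.81]
contact_force: [-1.1, 0.5, 0.1]
opening: 0.0599
grip_force: 0.0
```

Run:
```python
from h import *
cv2.imwrite("pics/s2.png",robot.read_camera("scene")[:,:,::-1]);cv2.imwrite("pics/t2.png",robot.read_camera("top")[:,:,::-1])
goal([.5093,.2897,.098],-18.8,10)
s=cv2.imread("pics/s2.png");t=cv2.imread("pics/t2.png")
o=np.hstack([cv2.resize(s[140:230,300:400],(400,360),interpolation=2),cv2.resize(t[220:310,140:240],(400,360),interpolation=2)])
cv2.imwrite("pics/c2.png",o)
```

```text
shift [0.0101 0.0011 0.0994] turn [-0.003 -0.004 -0.003] pos [0.5055 0.29   0.179 ] q [ 0.46  0.43  1.54 -0.14  1.06 -0.72] t 1.2
```

View pics/c2.png

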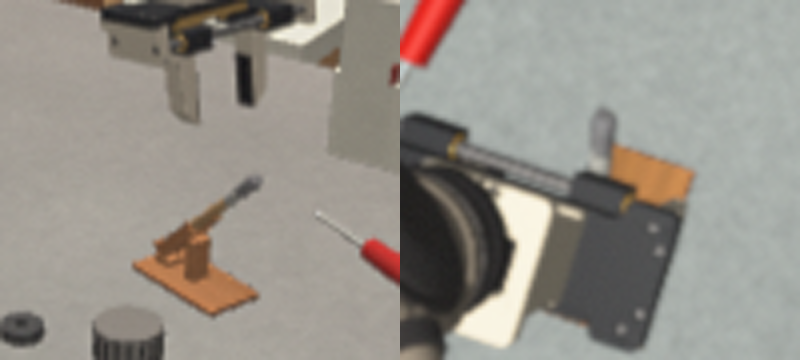

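The crop shows the two open fingers above the brush, with the brush still on its rest (bristles at about scene (362,186)). Descending.

{"name": "arm_command", "arguments": {"moves": [[[0.003, 0, 0.025], [0, -0.002, -0.002], 0.06], [[0.006, 0.001, 0.055], [0, -0.004, -0.003], 0.06], [[0.009, 0.001, 0.08], [0, -0.004, -0.003], 0.06], [[0.01, 0.001, 0.095], [0, -0.004, -0.003], 0.06], [[0.01, 0.001, 0.099], [0, -0.004, -0.003], 0.05]], "squeeze": 20}}

```text
time: 1.7
tool_pos: [0.5102, 0.2914, 0.0809]
tool_rot: [-3.14, 0.175, 2.818]
contact_force: [0.2, -1.1, 0.7]
opening: 0.056
grip_force: 0.0
```

{"name": "arm_command", "arguments": {"moves": [[[0, 0, 0], [0, 0, 0], 0.03], [[0, 0, 0], [0, 0, 0], 0.01], [[0, 0, 0], [0, 0, 0], 0.005], [[0, 0, 0], [0, 0, 0], 0.005], [[0, 0, 0], [0, 0, 0], 0.005]], "squeeze": 20}}

```text
time: 2.2
tool_pos: [0.5125, 0.2908, 0.083]
tool_rot: [3.14, 0.179, 2.816]
contact_force: [0.2, 0.7, -0.4]
opening: 0.0167
grip_force: 0.0
```

{"name": "arm_command", "arguments": {"moves": [[[0, 0, 0], [0, 0, 0], 0.0], [[0, 0, 0], [0, 0, 0], 0.0], [[0, 0, 0], [0, 0, 0], 0.0], [[0, 0, 0], [0, 0, 0], 0.0], [[0, 0, 0], [0, 0, 0], 0.0]], "squeeze": 25}}

```text
time: 2.7
tool_pos: [0.5125, 0.2907, 0.0828]
tool_rot: [3.141, 0.178, 2.816]
contact_force: [-1.0, -0.4, 3.4]
opening: 0.0112
grip_force: 25.0
```

Run:
```python
from h import *
goal([.50,.285,.20],-18.8,10)
goal([.46,.10,.24],-18.8,35)
```

```text
shift [-0.0108 -0.0093 -0.0982] turn [0.001 0.004 0.003] pos [0.5125 0.2907 0.0828] q [ 0.45  0.55  1.64 -0.17  0.83 -0.69] t 2.7
shift [-0.0468 -0.1974 -0.1357] turn [ 0.002 -0.432  0.003] pos [0.5125 0.2907 0.0828] q [ 0.45  0.55  1.64 -0.17  0.83 -0.69] t 2.7
```

{"name": "arm_command", "arguments": {"moves": [[[-0.005, 0, -0.028], [0, 0, 0], 0.0], [[-0.011, 0, -0.06], [0, 0, 0], 0.0], [[-0.018, 0, -0.1], [0, 0, 0], 0.0], [[-0.024, 0, -0.135], [0, 0, 0], 0.0], [[-0.026, 0, -0.15], [0, 0, 0], 0.0]]}}

```text
time: 3.2
tool_pos: [0.5125, 0.2915, 0.2383]
tool_rot: [3.137, 0.182, 2.816]
contact_force: [0.3, 0.5, -0.4]
opening: 0.0113
grip_force: 25.0
```

Run:
```python
from h import *
goal([.47,.05,.25],-5,10)
```

```text
shift [-0.0383 -0.2416  0.0131] turn [-0.038  0.008 -0.235] pos [0.5125 0.2915 0.2383] q [ 0.45  0.39  1.44 -0.13  1.19 -0.75] t 3.2
```

{"name": "arm_command", "arguments": {"moves": [[[-0.005, -0.035, 0.003], [-0.006, 0.001, -0.04], 0.0], [[-0.013, -0.08, 0.005], [-0.012, 0.003, -0.09], 0.0], [[-0.02, -0.125, 0.008], [-0.02, 0.004, -0.13], 0.0], [[-0.028, -0.17, 0.01], [-0.028, 0.005, -0.18], 0.0], [[-0.034, -0.215, 0.012], [-0.036, 0.007, -0.22], 0.0]]}}

```text
time: 3.7
tool_pos: [0.4758, 0.0743, 0.2284]
tool_rot: [-3.139, 0.171, 3.042]
contact_force: [1.4, 0.2, -0.7]
opening: 0.0111
grip_force: 25.0
```

Run:
```python
from h import *
goal([.44,-.16,.25],10,20)
```

```text
shift [ 0.0054 -0.235  -0.0042] turn [-0.073 -0.178 -0.265] pos [0.4758 0.0743 0.2284] q [ 0.01  0.17  1.77 -0.02  1.03 -1.45] t 3.7
```

```bash
cat > kin.py <<'E'
from h import *
from scipy.optimize import least_squares
D=[([1.189,.3426,1.5249,0,1.2754,-.146],(.1225,.5101,.2261)),([.82,.29,1.61,-.15,1.18,-.39],(.3258,.3949,.2265)),
([.46,.43,1.54,-.14,1.06,-.72],(.5055,.29,.179)),([.45,.55,1.64,-.17,.83,-.69],(.5125,.2907,.0828)),
([.45,.39,1.44,-.13,1.19,-.75],(.5125,.2915,.2383)),([.01,.17,1.77,-.02,1.03,-1.45],(.4758,.0743,.2284))]
E=Ro.from_euler
def fk(q,p):
    R1=E("z",q[0]);R2=R1*E("y",q[1]);R3=R2*E("y",q[2]);R4=R3*E("ZYZ",[q[3],q[4],q[5]])
    h,b,L1,L2,d,s,c=p
    return R1.apply([c,b,h])+R2.apply([0,0,L1])+R3.apply([0,0,L2])+R4.apply([0,0,d])+R3.apply([s,0,0]),R4
P=least_squares(lambda p:np.concatenate([np.concatenate([fk(q,p)[0]-x for q,x in D])/.002,(p-[.3,.08,.45,.4,.25,0,0])/[.3,.1,.3,.3,.2,.03,.05]]),[.3,.08,.4,.4,.25,0,0]).x
C=E("xyz",[3.14,.179,2.816]).inv()*fk(D[3][0],P)[1]  # tool roll constant
lo=[-2.53,-.77,.04,-1,.28,-3.11];hi=[2.53,2.02,2.7,4.14,2.66,3.11]
def ik(gp,az,tilt,q0,off=.019,flip=1):
    a,t=np.radians([az,tilt]);u=np.array([np.cos(a),np.sin(a),0]);z=u*np.sin(t)-np.array([0,0,np.cos(t)])
    y=flip*np.array([-u[1],u[0],0]);T=Ro.from_matrix(np.c_[np.cross(y,z),y,z]);x=np.array(gp)+off*z
    def f(q):
        p,R=fk(q,P);return np.r_[(p-x)*5,(T.inv()*R*C.inv()).as_rotvec()]
    r=least_squares(f,np.clip(q0,np.array(lo)+.01,np.array(hi)-.01),bounds=(lo,hi));return r.x,np.linalg.norm(r.fun)
E
python3 - <<'E'
from kin import *
print(P,[np.round(fk(q,P)[0]-x,3) for q,x in D],C.as_rotvec())
q0=D[-1][0]
for z in (.113,.20):
  for az in (-70,-50,-28,-10,0,10,20,35):
    for t in (25,35,45):
      q,e=min((ik([.46,-.248,z],az,t,g) for g in (q0,[-.5,.5,1.8,.9,.5,-2.5],[-.5,.5,1.8,3,.5,1],[-.5,.5,1.8,-.8,.5,0])),key=lambda r:r[1])
      print(z,az,t,np.round(q,2),round(e,3))
E
```

```text
[ 0.21820294  0.07602403  0.50958945  0.38455843  0.31630004  0.04437043
 -0.00545952] [array([0.001, 0.001, 0.001]), array([-0.001,  0.   ,  0.001]), array([-0.002,  0.001,  0.   ]), array([ 0.002, -0.002, -0.001]), array([ 0.   , -0.002, -0.002]), array([0.001, 0.001, 0.   ])] [ 1.46793942e-03  8.70673109e-04 -1.57283164e+00]
0.113 -70 25 [-0.48  0.4   1.97 -0.61  0.53 -0.34] 0.0
0.113 -70 35 [-0.41  0.41  2.03 -1.    0.5   0.09] 0.034
0.113 -70 45 [-0.4   0.47  2.27  4.14  0.56  1.23] 0.155
0.113 -50 25 [-0.57  0.36  2.04 -0.39  0.35 -0.93] 0.0
0.113 -50 35 [-0.5   0.36  2.1  -1.    0.28 -0.27] 0.063
0.113 -50 45 [-0.49  0.4   2.27  3.92  0.39  1.1 ] 0.0
0.113 -28 25 [-0.69  0.34  2.07  0.27  0.31 -2.01] 0.0
0.113 -28 35 [-0.8   0.36  2.26  1.95  0.28  2.5 ] 0.097
0.113 -28 45 [-0.74  0.38  2.33  2.65  0.38  1.85] 0.0
0.113 -10 25 [-0.78  0.35  2.05  0.6   0.44 -2.68] 0.0
0.113 -10 35 [-0.85  0.35  2.17  1.28  0.38  2.87] 0.0
0.113 -10 45 [-0.93  0.4   2.29  1.88  0.53  2.2 ] 0.0
0.113 0 25 [-0.82  0.37  2.02  0.65  0.54 -2.92] 0.0
0.113 0 35 [-0.91  0.37  2.13  1.15  0.52  2.8 ] 
[... 1105 characters left out ...]
.07  0.79  0.53 -2.87] 0.0
0.2 -10 45 [-0.93  0.18  2.2   1.34  0.52  2.82] 0.0
0.2 0 25 [-0.82  0.23  1.91  0.47  0.75 -2.7 ] 0.0
0.2 0 35 [-0.91  0.21  2.03  0.82  0.67 -3.08] 0.0
0.2 0 45 [-1.    0.22  2.15  1.21  0.69  2.76] 0.0
0.2 10 25 [-0.85  0.25  1.88  0.51  0.84 -2.91] 0.0
0.2 10 35 [-0.95  0.24  1.98  0.8   0.8   3.04] 0.0
0.2 10 45 [-1.04  0.26  2.08  1.1   0.84  2.7 ] 0.0
0.2 20 25 [-0.88  0.28  1.84  0.52  0.93 -3.09] 0.0
0.2 20 35 [-0.97  0.29  1.92  0.77  0.93  2.91] 0.0
0.2 20 45 [-1.07  0.32  2.    1.    0.98  2.64] 0.0
0.2 35 25 [-0.89  0.33  1.76  0.5   1.07  2.96] 0.0
0.2 35 35 [-0.99  0.35  1.81  0.7   1.11  2.75] 0.0
0.2 35 45 [-1.07  0.4   1.86  0.87  1.17  2.55] 0.0
```

Run:
```python
from kin import *
for z in (.113,.20):
  for az in (-130,-110,-95,-80):
    for t in (35,40,45,50):
      q,e=min((ik([.46,-.248,z],az,t,g) for g in ([-.5,.5,1.8,-.8,.5,0],[-.2,.5,1.6,-.8,.9,.5])),key=lambda r:r[1])
      print(z,az,t,np.round(q,2),round(e,3))
```

```text
0.113 -130 35 [-0.33  0.64  1.59 -0.61  1.23  0.66] 0.0
0.113 -130 40 [-0.3   0.68  1.57 -0.67  1.28  0.72] 0.0
0.113 -130 45 [-0.27  0.72  1.55 -0.72  1.34  0.76] 0.0
0.113 -130 50 [-0.25  0.76  1.53 -0.77  1.41  0.81] 0.0
0.113 -110 35 [-0.31  0.56  1.75 -0.75  1.    0.5 ] 0.0
0.113 -110 40 [-0.27  0.59  1.75 -0.83  1.05  0.6 ] 0.0
0.113 -110 45 [-0.24  0.63  1.75 -0.91  1.1   0.68] 0.0
0.113 -110 50 [-0.2   0.67  1.74 -0.98  1.16  0.76] 0.0
0.113 -95 35 [-0.32  0.5   1.87 -0.87  0.82  0.39] 0.0
0.113 -95 40 [-0.28  0.53  1.88 -0.99  0.86  0.53] 0.0
0.113 -95 45 [-0.25  0.56  1.86 -1.    0.93  0.56] 0.056
0.113 -95 50 [-0.23  0.59  1.82 -1.    1.    0.58] 0.119
0.113 -80 35 [-0.36  0.45  1.98 -1.    0.63  0.28] 0.003
0.113 -80 40 [-0.34  0.46  1.96 -1.    0.68  0.29] 0.078
0.113 -80 45 [-0.31  0.47  1.93 -1.    0.74  0.31] 0.152
0.113 -80 50 [-0.29  0.49  1.9  -1.    0.8   0.33] 0.226
0.2 -130 35 [-0.33  0.53  1.51 -0.58  1.38  0.55] 0.0
0.2 -130 40 [-0.3   0.57  1.49 -0.64  1.43  0.6 ] 0.0
0.2 -130 45 [-0.27  0.6   1.48 -0.7   1.48  0.65] 0.0
0.2 -130 50 [-0.25  0.64  1.47 -0.76  1.53  0.69] 0.0
0.2 -110 35 [-0.31  0.44  1.67 -0.68  1.16  0.35] 0.0
0.2 -110 40 [-0.27  0.47  1.67 -0.76  1.19  0.44] 0.0
0.2 -110 45 [-0.24  0.5   1.68 -0.84  1.23  0.52] 0.0
0.2 -110 50 [-0.2   0.53  1.68 -0.92  1.27  0.59] 0.0
0.2 -95 35 [-0.32  0.37  1.78 -0.74  0.97  0.19] 0.0
0.2 -95 40 [-0.28  0.39  1.81 -0.86  0.99  0.31] 0.0
0.2 -95 45 [-0.24  0.42  1.83 -0.96  1.02  0.43] 0.0
0.2 -95 50 [-0.21  0.44  1.81 -1.    1.07  0.48] 0.044
0.2 -80 35 [-0.36  0.3   1.9  -0.79  0.77 -0.  ] 0.0
0.2 -80 40 [-0.32  0.31  1.93 -0.95  0.78  0.17] 0.0
0.2 -80 45 [-0.29  0.33  1.93 -1.    0.81  0.23] 0.052
0.2 -80 50 [-0.27  0.34  1.91 -1.    0.86  0.24] 0.13
```

Run:
```python
from h import *
goal([.46,-.03,.27],-40,14)
```

```text
shift [-0.0024 -0.108  -0.0228] turn [ 0.121 -0.071  0.586] pos [0.4758 0.0743 0.2284] q [ 0.01  0.17  1.77 -0.02  1.03 -1.45] t 3.7
```

{"name": "arm_command", "arguments": {"moves": [[[0, -0.015, -0.004], [0.02, -0.012, 0.1], 0.0], [[-0.001, -0.04, -0.009], [0.045, -0.027, 0.22], 0.0], [[-0.001, -0.065, -0.014], [0.07, -0.042, 0.34], 0.0], [[-0.002, -0.09, -0.019], [0.097, -0.057, 0.47], 0.0], [[-0.002, -0.108, -0.023], [0.121, -0.071, 0.586], 0.0]]}}

```text
time: 4.2
tool_pos: [0.4631, -0.0327, 0.252]
tool_rot: [3.141, 0.245, 2.435]
contact_force: [-0.3, -0.4, -0.4]
opening: 0.011
grip_force: 25.0
```

Run:
```python
from h import *
goal([.46,-.12,.26],-77,25)
```

```text
shift [-0.0568 -0.0732  0.0237] turn [ 0.214 -0.185  0.602] pos [ 0.4631 -0.0327  0.252 ] q [-0.15  0.1   1.79 -0.15  1.04 -0.95] t 4.2
```

{"name": "arm_command", "arguments": {"moves": [[[-0.011, -0.015, 0.005], [0.043, -0.037, 0.12], 0.0], [[-0.022, -0.03, 0.01], [0.086, -0.074, 0.24], 0.0], [[-0.034, -0.045, 0.015], [0.128, -0.111, 0.36], 0.0], [[-0.045, -0.06, 0.02], [0.171, -0.148, 0.48], 0.0], [[-0.057, -0.073, 0.024], [0.214, -0.185, 0.602], 0.0]]}}

```text
time: 4.7
tool_pos: [0.4626, -0.1272, 0.242]
tool_rot: [-3.141, 0.437, 1.798]
contact_force: [-0.3, -0.4, -1.2]
opening: 0.0111
grip_force: 25.0
```

Run:
```python
from h import *
goal([.46,-.19,.24],-105,37)
```

```text
shift [-0.0568 -0.0221  0.0455] turn [ 0.252 -0.204  0.42 ] pos [ 0.4626 -0.1272  0.242 ] q [-0.17  0.19  1.78 -0.47  1.05 -0.18] t 4.7
```

{"name": "arm_command", "arguments": {"moves": [[[-0.011, -0.004, 0.009], [0.05, -0.04, 0.084], 0.0], [[-0.022, -0.008, 0.018], [0.1, -0.08, 0.168], 0.0], [[-0.034, -0.013, 0.027], [0.15, -0.12, 0.252], 0.0], [[-0.045, -0.018, 0.036], [0.2, -0.16, 0.336], 0.0], [[-0.057, -0.022, 0.045], [0.252, -0.204, 0.42], 0.0]]}}

```text
time: 5.2
tool_pos: [0.4578, -0.2007, 0.2253]
tool_rot: [-3.141, 0.646, 1.311]
contact_force: [-0.6, -0.3, -0.8]
opening: 0.0113
grip_force: 25.0
```

Run:
```python
from h import *
goal([.46,-.248,.235],-115,50)
```

```text
shift [-0.046   0.0118  0.0378] turn [ 0.121 -0.226  0.128] pos [ 0.4578 -0.2007  0.2253] q [-0.18  0.37  1.67 -0.69  1.24  0.36] t 5.2
```

{"name": "arm_command", "arguments": {"moves": [[[-0.01, 0.003, 0.008], [0.024, -0.045, 0.025], 0.0], [[-0.02, 0.005, 0.016], [0.05, -0.09, 0.05], 0.0], [[-0.03, 0.008, 0.025], [0.075, -0.14, 0.08], 0.0], [[-0.04, 0.01, 0.033], [0.1, -0.19, 0.11], 0.0], [[-0.046, 0.012, 0.038], [0.121, -0.226, 0.128], 0.0]]}}

```text
time: 5.7
tool_pos: [0.4543, -0.2616, 0.2223]
tool_rot: [-3.139, 0.873, 1.139]
contact_force: [0.8, -0.2, -1.2]
opening: 0.0111
grip_force: 25.0
```

Run:
```python
from h import *
o=robot.observe();R=Ro.from_euler("xyz",o["tool_rot"]);print(o["tool_pos"],R.apply([0,0,1]),R.apply([0,0,-.019])+o["tool_pos"])
s=robot.read_camera("scene")[:,:,::-1];t=robot.read_camera("top")[:,:,::-1]
cv2.imwrite("pics/s3.png",s);cv2.imwrite("pics/t3.png",t)
cv2.imwrite("pics/c3.png",np.hstack([cv2.resize(s[170:320,190:315],(400,480),interpolation=2),cv2.resize(t[230:350,350:450],(400,480),interpolation=2)]))
```

```text
[ 0.45432106 -0.26156923  0.22230631] [-0.32305491 -0.69485111 -0.64250873] [ 0.4604591  -0.24836706  0.23451398]
```

View pics/c3.png

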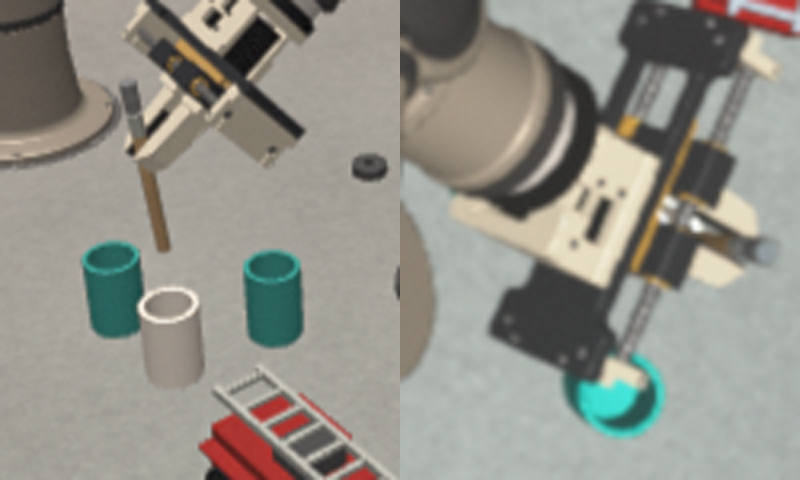

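The crop shows the brush nearly upright in the fingers above the white cup, leaning a little. Its foot is at scene (241.3,247.5) and its tip at scene (230.6,196.6) / top (440.5,292.5).

Run:
```python
from h import *
tip,e=cross((440.5,292.5),(230.6,196.6));print(tip,e)
g=np.array([.4604,-.2484,.2345]);d=(tip-g)/np.linalg.norm(tip-g);f=tip-.160*d;print("dir",d,"foot",f,proj("scene",f),"expected",proj("scene",np.array([.4644,-.240,.128])))
# foot from scene ray at z=.128 and .12
print(plane("scene",241.3,247.5,.128),plane("scene",241.3,247.5,.115))
```

```text
[ 0.45432237 -0.2596934   0.29085611] 0.0026309469535741926
dir [-0.10515479 -0.19539785  0.97507033] foot [ 0.47114714 -0.22842975  0.13484486] (np.float64(248.3866725128297), np.float64(244.74762310881076)) expected (np.float64(243.84528343579063), np.float64(248.03007704122075))
[ 0.45697778 -0.24191771  0.128     ] [ 0.44318048 -0.22818328  0.115     ]
```

Run:
```python
from h import *
goal([.46,-.253,.19],-115,50)
goal([.46,-.253,.165],-115,50)
```

```text
shift [0.0306 0.0015 0.0318] turn [ 0.001 -0.001  0.004] pos [ 0.4545 -0.2614  0.2217] q [-0.21  0.52  1.59 -0.86  1.38  0.55] t 5.8
shift [0.0498 0.0016 0.0479] turn [ 0.001 -0.001  0.004] pos [ 0.4545 -0.2614  0.2217] q [-0.21  0.52  1.59 -0.86  1.38  0.55] t 5.8
```

{"name": "arm_command", "arguments": {"moves": [[[0.01, 0.001, 0.011], [0, 0, 0], 0.0], [[0.02, 0.001, 0.021], [0, 0, 0], 0.0], [[0.031, 0.002, 0.032], [0, 0, 0], 0.0], [[0.041, 0.002, 0.041], [0, 0, 0], 0.0], [[0.05, 0.002, 0.048], [0, 0, 0], 0.0]]}}

```text
time: 6.3
tool_pos: [0.454, -0.266, 0.1524]
tool_rot: [-3.139, 0.871, 1.14]
contact_force: [0.6, 0.1, -0.6]
opening: 0.0114
grip_force: 25.0
```

Run:
```python
from h import *
goal([.46,-.253,.118],-115,50)
s=robot.read_camera("scene")[:,:,::-1]
cv2.imwrite("pics/s4.png",s)
cv2.imwrite("pics/c4.png",cv2.resize(s[190:320,190:315],(600,600),interpolation=2))
```

```text
shift [ 0.0355 -0.      0.0302] turn [ 0.002 -0.001  0.004] pos [ 0.454  -0.266   0.1524] q [-0.22  0.61  1.65 -0.9   1.28  0.67] t 6.3
```

View pics/c4.png

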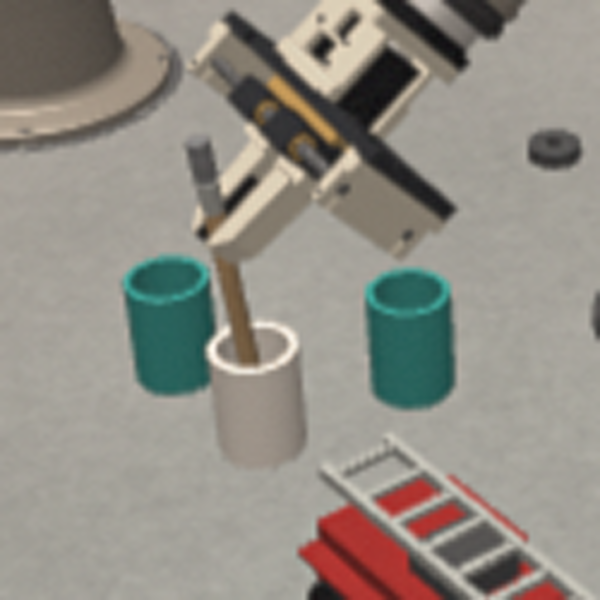

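The crop shows the handle inside the white cup's mouth, hidden by the front wall at crop (248,362), close to the rim centre (254,348). I'll go on down, in two parts to watch the force.

{"name": "arm_command", "arguments": {"moves": [[[0.006, 0, 0.006], [0, 0, 0], 0.0], [[0.013, 0, 0.012], [0, 0, 0], 0.0], [[0.02, 0, 0.017], [0, 0, 0], 0.0], [[0.024, 0, 0.021], [0, 0, 0], 0.0], [[0.026, 0, 0.022], [0, 0, 0], 0.0]]}}

```text
time: 6.85
tool_pos: [0.4542, -0.2661, 0.1192]
tool_rot: [-3.14, 0.871, 1.14]
contact_force: [0.3, -0.6, -1.7]
opening: 0.0111
grip_force: 25.0
```

{"name": "arm_command", "arguments": {"moves": [[[0.003, 0, 0.002], [0, 0, 0], 0.0], [[0.005, 0, 0.004], [0, 0, 0], 0.0], [[0.008, 0, 0.006], [0, 0, 0], 0.0], [[0.01, 0, 0.008], [0, 0, 0], 0.0], [[0.01, 0, 0.008], [0, 0, 0], 0.0]]}}

```text
time: 7.35
tool_pos: [0.4544, -0.2658, 0.1067]
tool_rot: [-3.14, 0.871, 1.14]
contact_force: [0.0, 0.2, -0.3]
opening: 0.0109
grip_force: 25.0
```

Run:
```python
from h import *
s=robot.read_camera("scene")[:,:,::-1];t=robot.read_camera("top")[:,:,::-1]
cv2.imwrite("pics/c5.png",np.hstack([cv2.resize(s[190:320,190:315],(400,480),interpolation=2),cv2.resize(t[230:350,350:450],(400,480),interpolation=2)]))
```

```text
(no output)
```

View pics/c5.png

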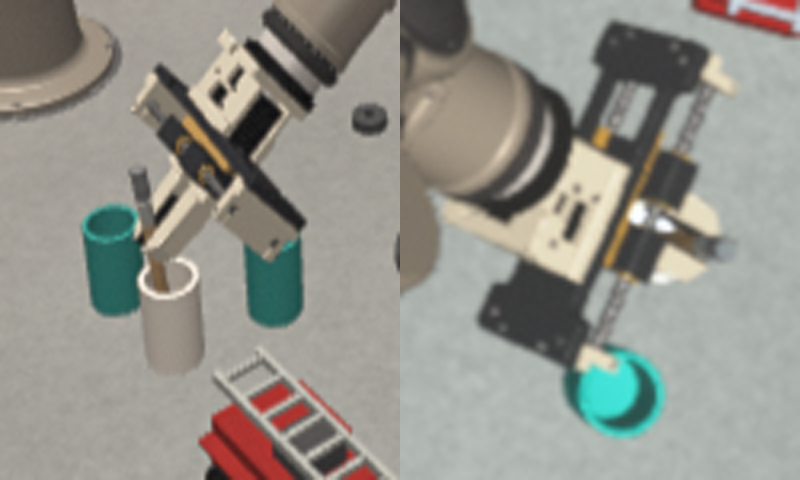

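The crop shows the brush deep in the cup with no contact force, its foot a few mm above the floor. I'll lower slightly and release.

{"name": "arm_command", "arguments": {"moves": [[[0.002, 0, 0.002], [0, 0, 0], 0.0], [[0.003, 0, 0.003], [0, 0, 0], 0.0], [[0.003, 0, 0.003], [0, 0, 0], 0.012], [[0.003, 0, 0.003], [0, 0, 0], 0.02], [[0.003, 0, 0.003], [0, 0, 0], 0.04]]}}

```text
time: 7.95
tool_pos: [0.4544, -0.2662, 0.103]
tool_rot: [-3.141, 0.871, 1.139]
contact_force: [0.5, 0.4, -0.5]
opening: 0.0238
grip_force: 0.0
```

{"name": "arm_command", "arguments": {"moves": [[[0, 0, 0], [0, 0, 0], 0.05], [[0, 0, 0], [0, 0, 0], 0.05], [[0, 0, 0], [0, 0, 0], 0.05], [[0, 0, 0], [0, 0, 0], 0.05], [[0, 0, 0], [0, 0, 0], 0.05]]}}

```text
time: 8.45
tool_pos: [0.4544, -0.2662, 0.1028]
tool_rot: [-3.141, 0.871, 1.139]
contact_force: [0.2, 0.3, 0.4]
opening: 0.0499
grip_force: 0.0
```

Run:
```python
from h import *
s=robot.read_camera("scene")[:,:,::-1];t=robot.read_camera("top")[:,:,::-1]
cv2.imwrite("pics/c6.png",np.hstack([cv2.resize(s[190:320,190:315],(400,480),interpolation=2),cv2.resize(t[230:350,350:450],(400,480),interpolation=2)]))
```

```text
(no output)
```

View pics/c6.png

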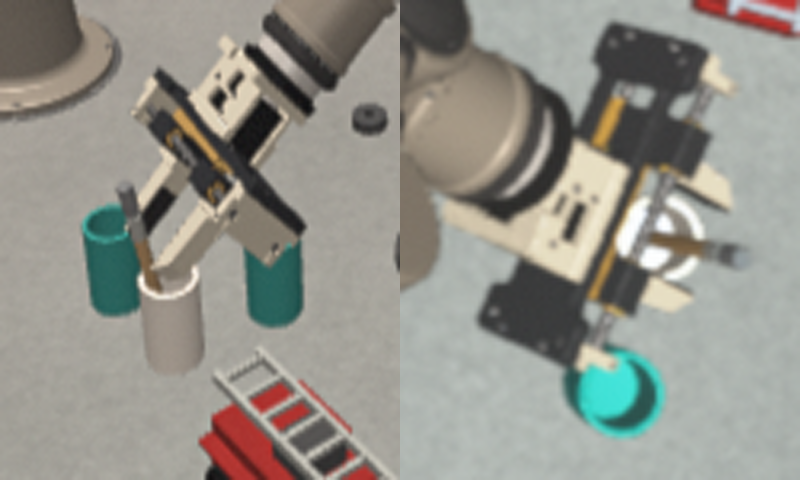

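The crop shows the brush let go and leaning inside the upright cup, tip at scene (229,250), with the fingers clear of it. I'll back out and measure the cap more closely from the first pictures.

{"name": "arm_command", "arguments": {"moves": [[[0, 0, -0.015], [0, 0, 0], 0.06], [[0, 0, -0.04], [0, 0, 0], 0.07], [[0, 0, -0.075], [0, 0, 0], 0.08], [[0, 0, -0.115], [0, 0, 0], 0.09], [[0, 0, -0.14], [0, 0, 0], 0.09]]}}

```text
time: 9.05
tool_pos: [0.5007, -0.1665, 0.1954]
tool_rot: [3.138, 0.869, 1.138]
contact_force: [0.9, -1.1, 0.1]
opening: 0.0851
grip_force: 0.0
```

Run:
```python
from h import *
goal([.56,-.05,.26],-115,22)
t=cv2.imread("pics/t2.png");s=cv2.imread("pics/scene0.png")
# cap: dark-ish grey disk inside the white body
h=cv2.cvtColor(t,cv2.COLOR_BGR2HSV)
print(h[222:240:3,312].tolist(),[int(x) for x in h[230,290:336,2]])
h=cv2.cvtColor(s,cv2.COLOR_BGR2HSV);print([int(x) for x in h[223,315:350,2]],[int(x) for x in h[212:245,332,2]])
```

```text
shift [ 0.0438  0.0053 -0.1247] turn [0.005 0.485 0.003] pos [ 0.5007 -0.1665  0.1954] q [-0.04  0.62  1.48 -0.79  1.49  0.65] t 9.05
[[19, 22, 182], [19, 22, 183], [16, 23, 187], [17, 22, 188], [19, 23, 188], [18, 23, 190]] [178, 174, 153, 118, 97, 99, 109, 184, 235, 244, 229, 199, 187, 185, 186, 185, 186, 185, 187, 187, 186, 186, 187, 187, 185, 187, 185, 185, 186, 185, 186, 184, 187, 211, 235, 242, 242, 232, 177, 106, 96, 95, 91, 96, 138, 167]
[162, 163, 163, 163, 163, 165, 167, 163, 94, 87, 114, 136, 142, 143, 144, 144, 144, 143, 144, 144, 143, 146, 139, 134, 106, 82, 140, 165, 167, 165, 162, 164, 164, 166, 167] [164, 164, 164, 160, 150, 143, 142, 143, 142, 141, 143, 143, 139, 99, 70, 59, 57, 57, 58, 58, 63, 97, 179, 246, 242, 241, 241, 239, 239, 240, 235, 160, 147]
```

{"name": "arm_command", "arguments": {"moves": [[[0.009, 0.001, -0.025], [0.001, 0.097, 0], 0.09], [[0.018, 0.002, -0.05], [0.002, 0.194, 0.001], 0.09], [[0.026, 0.003, -0.075], [0.003, 0.291, 0.002], 0.09], [[0.035, 0.004, -0.1], [0.004, 0.388, 0.002], 0.09], [[0.044, 0.005, -0.125], [0.005, 0.485, 0.003], 0.09]]}}

```text
time: 9.55
tool_pos: [0.5565, -0.0563, 0.2415]
tool_rot: [-3.14, 0.381, 1.136]
contact_force: [-1.0, 0.5, -0.5]
opening: 0.0902
grip_force: 0.0
```

Run:
```python
from h import *
t=cv2.imread("pics/top0.png")
h=cv2.cvtColor(t,cv2.COLOR_BGR2HSV).astype(int)
m=((h[...,2]>172)&(h[...,2]<212)&(h[...,0]>12)&(h[...,0]<24)&(h[...,1]>14)).astype(np.uint8)
m[:212]=0;m[248:]=0;m[:,:298]=0;m[:,328:]=0
c=max(cv2.findContours(m,0,2)[0],key=cv2.contourArea);print(cv2.minEnclosingCircle(c),cv2.boundingRect(c),cv2.fitEllipse(c))
(u,v),_,_=cv2.fitEllipse(c);P=plane("top",u,v,.144);print(P)
print("scene", plane("scene",332.3,223.5,.144), proj("scene",P))
goal([P[0],P[1],.20],-115,0)
```

```text
((311.3987731933594, 228.71165466308594), 12.749808311462402) (300, 217, 24, 25) ((311.3652648925781, 228.69358825683594), (22.459218978881836, 22.932363510131836), 5.033915996551514)
[ 0.59820286 -0.00297236  0.144     ]
scene [ 0.60892216 -0.01736311  0.144     ] (np.float64(331.78967368898964), np.float64(220.37340786348534))
shift [0.0838 0.0154 0.0316] turn [-0.002  0.381  0.001] pos [ 0.5565 -0.0563  0.2415] q [-0.04  0.5   1.29 -0.35  1.51  0.44] t 9.55
```

{"name": "arm_command", "arguments": {"moves": [[[0.017, 0.003, 0.003], [0, 0.076, 0], 0.09], [[0.034, 0.006, 0.006], [-0.001, 0.152, 0], 0.09], [[0.05, 0.009, 0.014], [-0.001, 0.229, 0], 0.09], [[0.067, 0.012, 0.024], [-0.002, 0.305, 0.001], 0.09], [[0.084, 0.015, 0.032], [-0.002, 0.381, 0.001], 0.09]]}}

```text
time: 10.05
tool_pos: [0.5975, -0.0038, 0.179]
tool_rot: [3.141, 0.001, 1.134]
contact_force: [-0.2, -0.0, -0.7]
opening: 0.0896
grip_force: 0.0
```

Run:
```python
from h import *
s=robot.read_camera("scene")[:,:,::-1];t=robot.read_camera("top")[:,:,::-1]
cv2.imwrite("pics/c7.png",np.hstack([cv2.resize(s[160:280,270:390],(400,400),interpolation=2),cv2.resize(t[170:290,250:370],(400,400),interpolation=2)]))
goal([.5982,-.003,.135],-115,0)
```

```text
shift [0.0028 0.0012 0.0615] turn [-0.003  0.005 -0.002] pos [ 0.5962 -0.0048  0.1775] q [-0.13  0.51  1.39 -0.    1.24  0.3 ] t 10.15
```

View pics/c7.png

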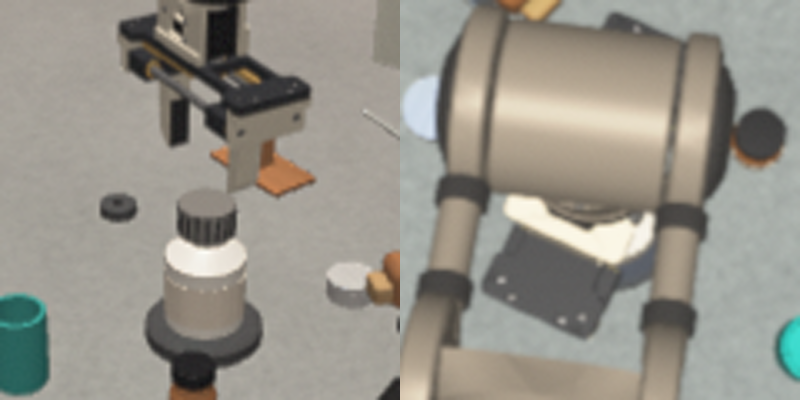

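The crop shows the open fingers straddling the cap's axis: fingertips at crop (176,143) and (243,190), cap top at (207,203). Descending and gripping.

{"name": "arm_command", "arguments": {"moves": [[[0.001, 0.001, 0.015], [-0.001, 0.002, 0], 0.09], [[0.002, 0.001, 0.03], [-0.002, 0.004, 0], 0.09], [[0.003, 0.001, 0.045], [-0.003, 0.005, 0], 0.09], [[0.003, 0.001, 0.057], [-0.003, 0.005, 0], 0.09], [[0.003, 0.001, 0.061], [-0.003, 0.005, 0], 0.08]], "squeeze": 20}}

```text
time: 10.65
tool_pos: [0.5986, -0.0028, 0.1168]
tool_rot: [3.141, 0.002, 1.134]
contact_force: [-0.5, 0.5, -0.1]
opening: 0.0856
grip_force: 0.0
```

{"name": "arm_command", "arguments": {"moves": [[[0, 0, 0], [0, 0, 0], 0.065], [[0, 0, 0], [0, 0, 0], 0.058], [[0, 0, 0], [0, 0, 0], 0.045], [[0, 0, 0], [0, 0, 0], 0.04], [[0, 0, 0], [0, 0, 0], 0.03]], "squeeze": 20}}

```text
time: 11.15
tool_pos: [0.5991, -0.0032, 0.118]
tool_rot: [3.139, 0.0, 1.133]
contact_force: [-0.0, 0.3, 1.8]
opening: 0.052
grip_force: 20.0
```

{"name": "arm_command", "arguments": {"moves": [[[0, 0, 0], [0, 0, 0], 0.03], [[0, 0, 0], [0, 0, 0], 0.03], [[0, 0, 0], [0, 0, 0], 0.03], [[0, 0, 0], [0, 0, 0], 0.03], [[0, 0, 0], [0, 0, 0], 0.03]], "squeeze": 50}}

```text
time: 11.65
tool_pos: [0.5991, -0.0032, 0.1178]
tool_rot: [3.139, 0.0, 1.133]
contact_force: [-1.7, 0.1, 5.6]
opening: 0.0515
grip_force: 50.0
```

{"name": "arm_command", "arguments": {"moves": [[[0, 0, 0.002], [0, 0, 0], 0.03], [[0, 0, 0.004], [0, 0, 0], 0.03], [[0, 0, 0.006], [0, 0, 0], 0.03], [[0, 0, 0.006], [0, 0, 0], 0.03], [[0, 0, 0.006], [0, 0, 0], 0.03]]}}

```text
time: 12.15
tool_pos: [0.5992, -0.0032, 0.1123]
tool_rot: [3.138, 0.0, 1.133]
contact_force: [-3.3, 0.4, 9.6]
opening: 0.0513
grip_force: 50.0
```

{"name": "arm_command", "arguments": {"moves": [[[0, 0, 0], [0, 0, -0.06], 0.03], [[0, 0, 0], [0, 0, -0.13], 0.03], [[0, 0, 0], [0, 0, -0.21], 0.03], [[0, 0, 0], [0, 0, -0.29], 0.03], [[0, 0, 0], [0, 0, -0.37], 0.03]]}}

```text
time: 12.65
tool_pos: [0.5998, -0.003, 0.1126]
tool_rot: [3.137, 0.001, 1.506]
contact_force: [-1.9, 2.3, 7.9]
opening: 0.0514
grip_force: 50.0
```

Run:
```python
from h import *
o=robot.observe();print({k:np.round(o[k],3) for k in("tool_pos","tool_rot","torque","contact_force","qpos")})
```

```text
{'tool_pos': array([ 0.6  , -0.003,  0.113]), 'tool_rot': array([3.137e+00, 1.000e-03, 1.506e+00]), 'torque': array([ 0.15 ,  0.378, -0.07 ]), 'contact_force': array([-1.863,  2.346,  7.912]), 'qpos': array([-1.320e-01,  5.800e-01,  1.467e+00, -1.000e-03,  1.089e+00,
       -6.700e-02])}
```

{"name": "arm_command", "arguments": {"moves": [[[0, 0, 0.001], [0, 0, -0.08], 0.03], [[0, 0, 0.001], [0, 0, -0.16], 0.03], [[0, 0, 0.001], [0, 0, -0.24], 0.03], [[0, 0, 0.001], [0, 0, -0.32], 0.03], [[0, 0, 0.001], [0, 0, -0.4], 0.03]]}}

```text
time: 13.15
tool_pos: [0.5993, -0.0027, 0.1115]
tool_rot: [3.139, 0.002, 1.906]
contact_force: [-3.5, 3.0, 9.1]
opening: 0.0513
grip_force: 50.0
```

{"name": "arm_command", "arguments": {"moves": [[[0, 0, 0], [0, 0, -0.08], 0.03], [[0, 0, 0], [0, 0, -0.16], 0.03], [[0, 0, 0], [0, 0, -0.24], 0.03], [[0, 0, 0], [0, 0, -0.32], 0.03], [[0, 0, 0], [0, 0, -0.38], 0.03]]}}

```text
time: 13.65
tool_pos: [0.5988, -0.0028, 0.1113]
tool_rot: [3.141, 0.002, 2.286]
contact_force: [-5.8, 1.8, 10.4]
opening: 0.0514
grip_force: 50.0
```

{"name": "arm_command", "arguments": {"moves": [[[0, 0, 0], [0, 0, 0], 0.03], [[0, 0, 0], [0, 0, 0], 0.03], [[0, 0, 0], [0, 0, 0], 0.03], [[0, 0, 0], [0, 0, 0], 0.03], [[0, 0, 0], [0, 0, 0], 0.03]]}}

```text
time: 14.15
tool_pos: [0.5988, -0.0029, 0.1113]
tool_rot: [3.141, 0.002, 2.283]
contact_force: [-4.2, 1.8, 10.2]
opening: 0.0514
grip_force: 50.0
```

Run:
```python
from h import *
o=robot.observe();print({k:np.round(o[k],3) for k in("tool_pos","tool_rot","torque","contact_force","qpos")})
```

```text
{'tool_pos': array([ 0.599, -0.003,  0.111]), 'tool_rot': array([3.141e+00, 2.000e-03, 2.283e+00]), 'torque': array([0.196, 0.821, 0.08 ]), 'contact_force': array([-4.173,  1.782, 10.151]), 'qpos': array([-1.320e-01,  5.810e-01,  1.469e+00, -1.000e-03,  1.089e+00,
       -8.440e-01])}
```

{"name": "arm_command", "arguments": {"moves": [[[0, 0, -0.003], [0, 0, 0], 0.03], [[0, 0, -0.006], [0, 0, 0], 0.03], [[0, 0, -0.01], [0, 0, 0], 0.03], [[0, 0, -0.014], [0, 0, 0], 0.03], [[0, 0, -0.018], [0, 0, 0], 0.03]]}}

```text
time: 14.65
tool_pos: [0.5989, -0.0034, 0.1282]
tool_rot: [3.142, 0.002, 2.283]
contact_force: [-1.3, 0.0, -1.1]
opening: 0.0515
grip_force: 50.0
```

Force is near zero, so the cap is free. Lifting to about +80 mm.

{"name": "arm_command", "arguments": {"moves": [[[0, 0, -0.012], [0, 0, 0], 0.03], [[0, 0, -0.028], [0, 0, 0], 0.03], [[0, 0, -0.046], [0, 0, 0], 0.03], [[0, 0, -0.06], [0, 0, 0], 0.03], [[0, 0, -0.069], [0, 0, 0], 0.03]]}}

```text
time: 15.15
tool_pos: [0.5997, -0.0033, 0.1996]
tool_rot: [3.139, 0.005, 2.283]
contact_force: [0.5, -0.3, -0.8]
opening: 0.0516
grip_force: 50.0
```

{"name": "arm_command", "arguments": {"moves": [[[0, 0, 0], [0, 0, 0], 0.03], [[0, 0, 0], [0, 0, 0], 0.03], [[0, 0, 0], [0, 0, 0], 0.03], [[0, 0, 0], [0, 0, 0], 0.03], [[0, 0, 0], [0, 0, 0], 0.03]]}}

```text
time: 15.65
tool_pos: [0.5987, -0.0031, 0.1969]
tool_rot: [3.141, 0.002, 2.283]
contact_force: [0.2, -0.8, -0.2]
opening: 0.0518
grip_force: 50.0
```

Run:
```python
from h import *
s=robot.read_camera("scene")[:,:,::-1]
cv2.imwrite("pics/c8.png",cv2.resize(s[140:320,190:400],(700,600),interpolation=2))
```

```text
(no output)
```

View pics/c8.png

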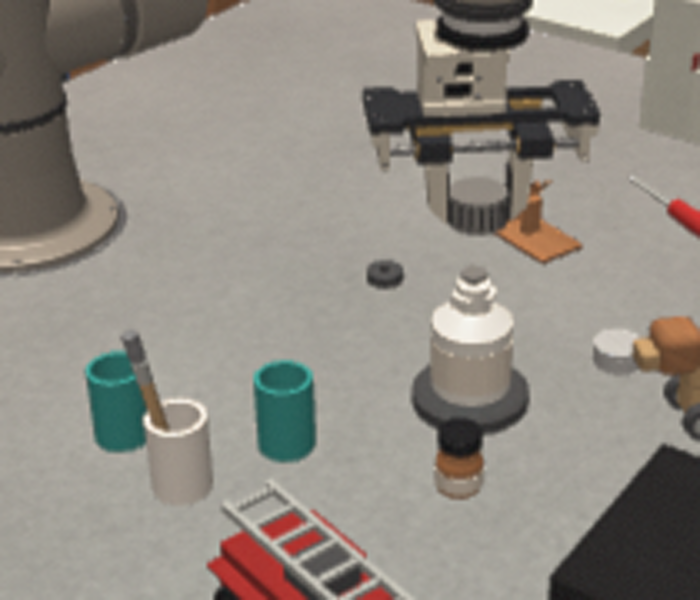

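The picture shows the cap held level above the open neck (crop (478,205) over (474,275)) and the brush standing in the white cup at (150,380). Handing in.

```bash
python3 -c "
from cell import robot
print(robot.hand_in())"
```

```text
the job is handed in; nothing more can be done
None
```

The job is handed in, with no verdict returned: in the last picture the brush stands in the white cup, and the gripper holds the cap level about 8 cm above the open bottle, at about 16 s of the 53 s allowed.

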